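# Put the lattice kit away in the instrument drawer

### The arm

A 7-joint arm with a two-finger parallel gripper is mounted at the origin on the work surface. World frame = base frame: x ahead of the robot, y to its left, z up, the work surface at z = 0. Lengths are in m, angles in rad, forces in N, time in s.
With the tool pointing down it reaches from about 0.425 to 1.025 m from the base axis. Payload 9.4 kg.
Tool frame: the origin (TCP) lies on the centre line of the jaws, within the pads' length; the fingertips stand 14 mm ahead of it and the grasp point (between the pads) lies 5 mm behind it (r.tip_extent is the distance from the TCP to the fingertips, in m); z points along the fingers, y is the line along which they close (so a half turn about z gives the same grasp; the last joint's range is limited). The gripper opens to 85 mm and grips with 20 to 120 N. Pads are 22 mm wide; open, the fingers measure 114 mm over their backs; the gripper's body (76 mm by 85 mm) begins 54 mm behind the grasp point. The pads swing forward as they close: fully open they stand 13 mm farther back than shut.
Start: joints at [1.19, 0.599, -0.003, 1.599, 0.002, 0.943, -0.08], TCP at [0.217, -0.692, 0.245] pointing down, gripper open.
Joint ranges: [-2.57, 2.57], [-0.35, 1.97], [-1.29, 1.29], [0.11, 2.56], [-1.05, 4.19], [0.11, 1.86], [-2.63, 2.63]. Speed limits (rad/s): [2.22, 2.22, 3.01, 3.01, 3.14, 3.14, 3.14].

### API

Orientations are given as a unit quaternion [w, x, y, z].
In Python, from cell import r, solver, readout, snapshot, masks_of gives the robot as it stands. Calls block until the motion is done:
- r.move_pose(position, orientation): joint-space move of the TCP to a pose.
- r.move_linear(position, rot=None, vel=0.15, f_stop=None): straight line of the TCP; rot=None keeps the orientation; vel is the mean speed in m/s. With f_stop (N) it stops when the force on the tool has changed by that much, and returns True; else False.
- r.move_j(angles): joint-space move.
- r.set_gripper(opening, effort=None): finger opening in m; effort is the grip in N (None keeps the last); returns when the fingers have stopped.
- r.hold(seconds).
- solver.solve_ik(position, orientation): joint angles nearest the present ones, or None.
- readout.read_state(): the state.
- snapshot(name): name is "scene" or "side" or "wrist"; returns a dict with "frame" (480x640x3 uint8, red, green, blue), "vertical_fov" (degrees; the focal length in pixels is half the picture's height over the tangent of half this angle, whatever the lens; pixels are square), "cx", "cy" (the principal point, pixels), "origin" and "attitude" of the camera in the world; the wrist camera has in their place "hand_eye" (4x4, takes a point from camera to tool coordinates, whose origin is the TCP and whose axes are the flange's). Camera axes: x right, y up, looking along -z (the intrinsics and any distortion apply to the point x, -y, -z); pixel columns grow to the right and rows downward; lengths in m; the calibration is good to about 2 mm. A picture is of the moment at which its call begins: read the wrist's pose just before it. There is no depth.
A pose or a line that the arm cannot do raises r.Unreachable and nothing moves.
- r.sign_off(): hands the job in; it is judged then, once.
Trained networks look in the newest picture that a camera, given by its name, has taken for a name from the list of things; names that differ only in an ending like _2 or _b are one class to them, and where a whole thing is asked for, a point or a joint stands for the part that bears it (a point fixed in the world has none). Each returns a list of dicts, best first, with "conf" (0 to 1); they miss things now and then, are a little off and sometimes report something else, mostly with a low value. They report only what shows in the picture. A call takes as long as a camera call. They do not tell look-alikes from the thing itself.
- masks_of(camera, query): "region" (480x640 bool, what is visible of it) and "location" ([column, row] in pixels, amid what is visible of it).
The state is a dict: "clock": time; "joint_pos": joint angles; "qd": joint speeds; "tau": joint torques, N m; "tool_pos": TCP position; "tcp_rot": TCP orientation; "contact_force": force on the tool from outside, world axes, zero at the start; "moment": the same for the moment, N m; "finger_gap": finger opening in m; "grip_force": force on a finger pad.
Only numpy, scipy, OpenCV 4.12 (cv2) and the standard library are available. Lean on these libraries where they do the work, as an engineer would, in place of code of your own. Each camera call takes 0.05 s, during which the arm holds its last target. There are 200 camera calls.

### The job

Put the crystal-lattice kit away. Pull the chest's drawer well open by its handle, tip the tumbler over the drawer so that all its lime balls drain into the narrow bay and stand it upright on the round cork coaster, and slide each clear lattice plate up out of the slotted rack and put it in the wide bay. Once all that is done push the drawer fully home, leaving the tumbler standing on the coaster and everything else on the counter where it is.

Things in the scene. Friction and masses are not known exactly. Their poses are not given: they have to be found in the camera images.
- drawer (a joint): travel of the chest's drawer in m: 0 = fully home, grows as it is pulled out towards the robot, end stop at 0.15. The low wooden chest is 200 deep x 290 wide x 88 high, open only in front for the drawer; the space inside leaves 67 above the drawer's floor
- chest: the chest's fixed case; origin at the centre of its underside on the counter; its x axis points away from the robot along the slide (the drawer opens to -x), y to the left, z up. The case's front edge is at x = -100 mm
- handle (a point): middle of the drawer's steel bar handle (bar along the chest's y, 120 long, 10 thick, its centre line 42 in front of the drawer front's face and 68 above the counter). The front is 74 high, its top edge 82 above the counter; frame as the chest's
- ball_bay (a point): centre of the floor of the narrow left bay, as it is reachable when the drawer is open (13 above the counter, frame as the chest's). The bay's floor reaches from x = -70 (drawer front, 69 high above the floor) to +112 mm and y = -51 to +51 mm; its side, back and dividing walls are 50 high and 6 thick. With the drawer at 0.15 the part from x = -70 to +80 is outside the case
- plate_bay (a point): centre of the floor of the wide right bay, as for ball_bay: floor from x = -70 to +112 mm and y = -71 to +71 mm
- tumbler: plain aluminium tumbler, 80 high, outer diameter 63 at the foot and 70 at the rim, wall 3, floor 5, 0.12 kg; origin at the centre of its underside, z axis through the mouth
- tumbler_rim (a point): centre of the tumbler's mouth
- coaster: fixed round cork coaster, 96 diameter, 4 thick; origin at the centre of its underside
- ball0_center (a point): centre of a lime acrylic ball, 20 diameter, in the tumbler at the start; 3 to 5 balls are present
- ball1_center (a point): as ball0
- ball2_center (a point): as ball0
- ball3_center (a point): as ball0
- ball4_center (a point): as ball0
- rack: fixed beech rack, 170 x 90 x 34 high, with three slots 11 wide and 24 deep (slot floors 10 above the counter) at x = -50, 0 and +50 mm, the slots run along its y; origin at the centre of its underside
- plate0: clear acrylic lattice plate, 8 thick (its x), 64 wide (its y), 60 high (its z), with dark dots, standing in a slot of the rack so that its upper 36 stand out; origin at the middle of its lower edge; 2 or 3 plates are present
- plate1: as plate0
- plate2: as plate0
- hammer: bystander: small brass hammer with rosewood grip, 190 long
- spacer: bystander: aluminium spacer block, 50 x 30 x 25
- cube_frame: bystander: navy plastic cubic frame, 70
- jar: bystander: closed jar, 60 diameter, 100 high
Things that resemble listed ones, but are neither listed nor needed, are in the scene too. What is shaped like the plate1 but orange is not meant.

How it is judged:
On the way, in this order (a step that is already met when the one before it is completed fails the run):
1. the drawer is pulled open by at least 110 mm (value of joint drawer above 0.11 m), for 0.2 s.
2. the tumbler is tipped over the open drawer's narrow bay (tilted by more than 1.2 rad, its mouth within 90 mm of the bay's centre, horizontally) (angle between tumbler's own z axis and vertical above 1.2 rad and horizontal distance between tumbler_rim and ball_bay below 0.09 m and value of joint drawer above 0.09 m), for 0.1 s.
3. with the drawer still open, every ball is in the narrow bay, every plate in the wide bay, and the tumbler stands upright on the coaster, let go (value of joint drawer above 0.07 m and angle between tumbler's own z axis and vertical below 0.1 rad and horizontal distance between tumbler and coaster below 0.025 m and height (world z) of tumbler below 0.008 m and contact force between the fingers and tumbler below 0.1 N and x of ball0_center in the frame of ball_bay between -0.07 and 0.112 m and y of ball0_center in the frame of ball_bay between -0.051 and 0.051 m and z of ball0_center in the frame of ball_bay between -0.005 and 0.045 m and x of ball1_center in the frame of ball_bay between -0.07 and 0.112 m and y of ball1_center in the frame of ball_bay between -0.051 and 0.051 m and z of ball1_center in the frame of ball_bay between -0.005 and 0.045 m and x of ball2_center in the frame of ball_bay between -0.07 and 0.112 m and y of ball2_center in the frame of ball_bay between -0.051 and 0.051 m and z of ball2_center in the frame of ball_bay between -0.005 and 0.045 m and x of ball3_center in the frame of ball_bay between -0.07 and 0.112 m and y of ball3_center in the frame of ball_bay between -0.051 and 0.051 m and z of ball3_center in the frame of ball_bay between -0.005 and 0.045 m and x of ball4_center in the frame of ball_bay between -0.07 and 0.112 m and y of ball4_center in the frame of ball_bay between -0.051 and 0.051 m and z of ball4_center in the frame of ball_bay between -0.005 and 0.045 m and x of plate0 in the frame of plate_bay between -0.072 and 0.114 m and y of plate0 in the frame of plate_bay between -0.073 and 0.073 m and z of plate0 in the frame of plate_bay between -0.005 and 0.05 m and x of plate1 in the frame of plate_bay between -0.072 and 0.114 m and y of plate1 in the frame of plate_bay between -0.073 and 0.073 m and z of plate1 in the frame of plate_bay between -0.005 and 0.05 m and x of plate2 in the frame of plate_bay between -0.072 and 0.114 m and y of plate2 in the frame of plate_bay between -0.073 and 0.073 m and z of plate2 in the frame of plate_bay between -0.005 and 0.05 m), for 0.2 s.
At the end, for the whole second after the job is handed in: the drawer is home to within 8 mm; every ball lies in the narrow bay and every plate in the wide bay (centre within the bay's walls and below their top); the tumbler stands upright (within 0.1 rad) on the coaster, its centre within 25 mm of the coaster's, at rest (value of joint drawer below 0.008 m and angle between tumbler's own z axis and vertical below 0.1 rad and horizontal distance between tumbler and coaster below 0.025 m and height (world z) of tumbler below 0.008 m and contact force between the fingers and tumbler below 0.1 N and linear speed of tumbler below 0.02 m/s and x of ball0_center in the frame of ball_bay between -0.07 and 0.112 m and y of ball0_center in the frame of ball_bay between -0.051 and 0.051 m and z of ball0_center in the frame of ball_bay between -0.005 and 0.045 m and x of ball1_center in the frame of ball_bay between -0.07 and 0.112 m and y of ball1_center in the frame of ball_bay between -0.051 and 0.051 m and z of ball1_center in the frame of ball_bay between -0.005 and 0.045 m and x of ball2_center in the frame of ball_bay between -0.07 and 0.112 m and y of ball2_center in the frame of ball_bay between -0.051 and 0.051 m and z of ball2_center in the frame of ball_bay between -0.005 and 0.045 m and x of ball3_center in the frame of ball_bay between -0.07 and 0.112 m and y of ball3_center in the frame of ball_bay between -0.051 and 0.051 m and z of ball3_center in the frame of ball_bay between -0.005 and 0.045 m and x of ball4_center in the frame of ball_bay between -0.07 and 0.112 m and y of ball4_center in the frame of ball_bay between -0.051 and 0.051 m and z of ball4_center in the frame of ball_bay between -0.005 and 0.045 m and x of plate0 in the frame of plate_bay between -0.072 and 0.114 m and y of plate0 in the frame of plate_bay between -0.073 and 0.073 m and z of plate0 in the frame of plate_bay between -0.005 and 0.05 m and x of plate1 in the frame of plate_bay between -0.072 and 0.114 m and y of plate1 in the frame of plate_bay between -0.073 and 0.073 m and z of plate1 in the frame of plate_bay between -0.005 and 0.05 m and x of plate2 in the frame of plate_bay between -0.072 and 0.114 m and y of plate2 in the frame of plate_bay between -0.073 and 0.073 m and z of plate2 in the frame of plate_bay between -0.005 and 0.05 m); the robot touches nothing.
It fails at once if the hammer is moved by more than 30 mm (distance of hammer from where it was at the start of the episode above 0.03 m).
It fails at once if the spacer is moved by more than 30 mm (distance of spacer from where it was at the start of the episode above 0.03 m).
It fails at once if the cube frame is moved by more than 30 mm (distance of cube_frame from where it was at the start of the episode above 0.03 m).
It fails at once if the jar is moved by more than 30 mm (distance of jar from where it was at the start of the episode above 0.03 m).
Of ball0, ball1, ball2, ball3, ball4 only 3 to 5 are there at a start; the rules pass over those that are not, and their reading is None.
Of plate0, plate1, plate2 only 2 to 3 are there at a start; the rules pass over those that are not, and their reading is None.
At some moment in a run one of tumbler may be knocked a few centimetres aside while the robot is not near it.
It also fails if it takes over 210 s, if anything falls off the work surface, if the arm or the gripper's body presses on something with over 40 N, if the wrist force passes 120 N, or if a joint passes its speed limit or range.

## Working session

There is one attempt and no reset: what is moved stays moved. The work goes in short steps, each a Python script; the robot and the scene stay as the last script left them, time stands still between calls to the robot, and variables do not carry over. Pictures are saved under pics/ and viewed, at most 14 in all, crops included, and the job is handed in when it is done.

```bash
ls; mkdir -p pics; python3 - <<'E'
from cell import r, solver, readout, snapshot, masks_of
import cv2, numpy as np
fs=[]
for c in ("scene","side"):
    s=snapshot(c); cv2.imwrite(f"pics/{c}0.png",s["frame"][:,:,::-1])
    print(c,{k:v for k,v in s.items() if k!="frame"})
    for q in ["chest","handle","tumbler","coaster","rack","plate0","ball0_center","hammer","spacer","cube_frame","jar"]:
        print(q,[(round(m["conf"],2),[round(float(x)) for x in m["location"]],int(m["region"].sum())) for m in masks_of(c,q)])
print(readout.read_state())
E
```

```text
pics
scene {'vertical_fov': 56.158303215110706, 'cx': 318.1012603424368, 'cy': 238.21841004331014, 'origin': array([ 1.0087521 , -0.7009862 ,  1.06691192]), 'attitude': array([0.89885485, 0.33402822, 0.09308261, 0.26799389])}
chest [(0.81, [372, 274], 8539), (0.51, [226, 334], 1604)]
handle [(0.63, [332, 252], 1006)]
tumbler [(0.79, [366, 200], 537)]
coaster [(0.82, [335, 189], 441), (0.28, [333, 253], 824)]
rack [(0.68, [231, 334], 1540)]
plate0 [(0.82, [235, 338], 204), (0.61, [222, 325], 243), (0.55, [208, 315], 270), (0.5, [333, 252], 819), (0.38, [228, 335], 1562)]
ball0_center []
hammer [(0.95, [168, 361], 1045)]
spacer [(0.64, [376, 166], 142)]
cube_frame [(0.89, [273, 394], 782)]
jar [(0.88, [424, 181], 526), (0.72, [222, 323], 275)]
side {'vertical_fov': 50.552570035230296, 'cx': 318.21066206014365, 'cy': 240.01943803681522, 'origin': array([0.22488447, 0.94118972, 1.11296988]), 'attitude': array([-0.15722196, -0.06587449,  0.37186885,  0.91249952])}
chest [(0.86, [259, 247], 7835)]
handle [(0.79, [297, 256], 1467)]
tumbler [(0.97, [279, 319], 892)]
coaster [(0.57, [325, 357
[... 337 characters left out ...]
 'joint_pos': array([ 1.19026614,  0.59933502, -0.00249701,  1.59940178,  0.00176864,
        0.94290241, -0.07978092]), 'qd': array([-0.00199906, -0.00066356,  0.00062226,  0.00035833, -0.00104237,
        0.00052786,  0.00129465]), 'tau': array([ 1.04357739e-03, -7.76240301e+01,  1.56417679e+00, -2.58383507e+01,
        1.23321300e-02,  1.97344358e-03,  5.98299820e-06]), 'tool_pos': array([ 0.21690156, -0.6917894 ,  0.24524882]), 'tcp_rot': array([-1.89890879e-05,  9.88481568e-01,  1.51341299e-01, -1.61440975e-05]), 'contact_force': array([-0.91227276, -0.23848245, -0.46729718]), 'moment': array([-0.02181231,  0.00673595, -0.00102772]), 'grip_force': 0.0, 'finger_gap': 0.08527504132740309}
```

```bash
python3 - <<'E'
import cv2, numpy as np
a=cv2.imread("pics/scene0.png")[120:430,130:480];b=cv2.imread("pics/side0.png")[110:420,130:480]
f=lambda i:cv2.resize(i,None,fx=2.2,fy=1.9)
f=lambda i:cv2.resize(i,(677,600))
cv2.imwrite("pics/a.png",f(a));cv2.imwrite("pics/b.png",f(b))
E
```

```text
(no output)
```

View pics/a.png

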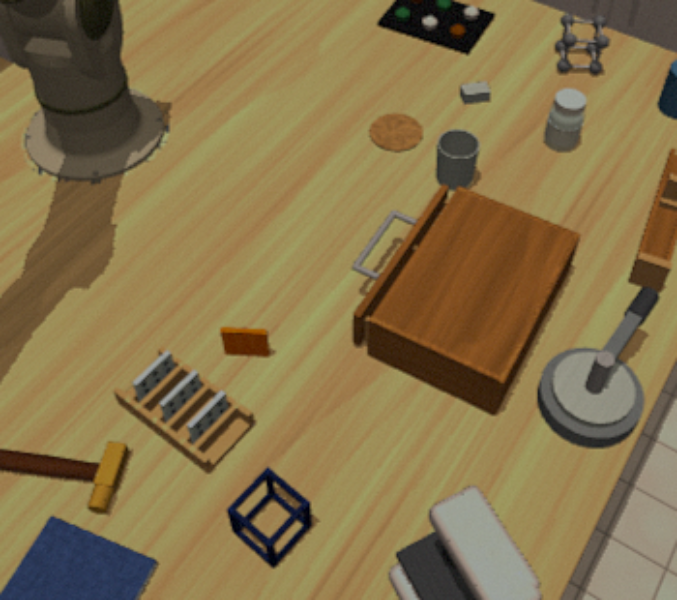

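View pics/b.png

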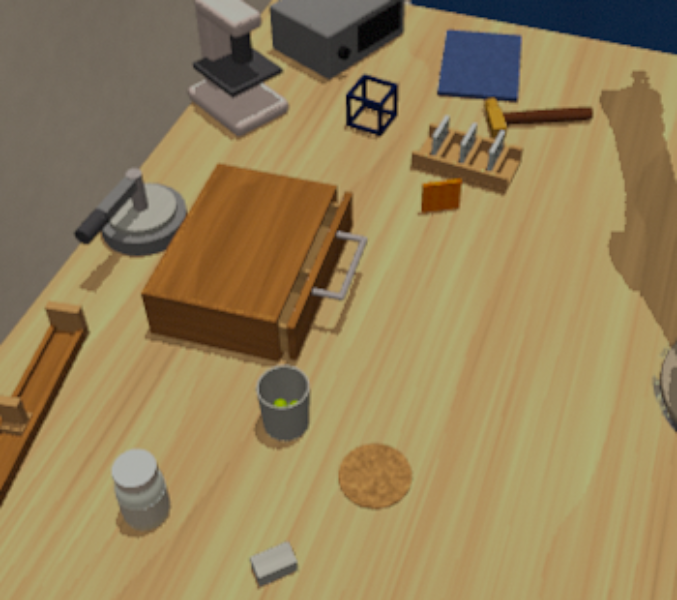

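The scene view shows the chest in the middle, its drawer just ajar. The tumbler with lime balls is at full-frame px (366,200), the coaster at (335,189), and the rack with three clear plates at (231,334).

These could be mistaken for targets:
- The orange plate at (257,296) is a decoy for a plate.
- The tray with dividers at the right (475,240) is a decoy for the rack or chest.
- The jar at (424,181) and the blue cup at the edge (478,165) are decoys for the tumbler.

I choose the grey open cup and the three clear plates in the rack.

```bash
cat > h.py <<'E'
from cell import r, solver, readout, snapshot, masks_of
import cv2, numpy as np
from scipy.spatial.transform import Rotation as R
from scipy.optimize import least_squares
def rq(q): return R.from_quat([q[1],q[2],q[3],q[0]])
def qw(R_): x=R_.as_quat(); return np.array([x[3],x[0],x[1],x[2]])
class Cam:
    def __init__(s,name):
        if name=="wrist":
            st=readout.read_state()
        d=snapshot(name); s.img=d["frame"][:,:,::-1].copy()
        s.f=240/np.tan(np.radians(d["vertical_fov"])/2); s.c=np.array([d["cx"],d["cy"]])
        if name=="wrist":
            T=np.eye(4);T[:3,:3]=rq(st["tcp_rot"]).as_matrix();T[:3,3]=st["tool_pos"]
            T=T@np.array(d["hand_eye"]); s.Rm=T[:3,:3];s.o=T[:3,3]
        else: s.Rm=rq(d["attitude"]).as_matrix();s.o=np.array(d["origin"])
    def proj(s,P):
        p=(np.atleast_2d(P)-s.o)@s.Rm
        return np.c_[p[:,0],-p[:,1]]/-p[:,2:]*s.f+s.c
    def ray(s,uv):
        u=(np.atleast_2d(uv)-s.c)/s.f
        return np.c_[u[:,0],-u[:,1],-np.ones(len(u))]@s.Rm.T
    def at(s,uv,z):
        d=s.ray(uv); return s.o+d*((z-s.o[2])/d[:,2])[:,None]
def tri(cams,uvs):
    A=np.zeros((3,3));b=np.zeros(3)
    for c,uv in zip(cams,uvs):
        d=c.ray(uv)[0];d/=np.linalg.norm(d);M=np.eye(3)-np.outer(d,d);A+=M;b+=M@c.o
    return np.linalg.solve(A,b)
def down(yaw):  # tool z down, tool y (closing) at world angle yaw
    y=np.array([np.cos(yaw),np.sin(yaw),0]);z=np.array([0,0,-1.]);x=np.cross(y,z)
    return R.from_matrix(np.c_[x,y,z])
E
python3 - <<'E'
from h import *
S,D=Cam("scene"),Cam("side")
ca=lambda p:np.array(p)/[677/350,600/310]+[130,120]
cb=lambda p:np.array(p)/[677/350,600/310]+[130,110]
# lid corners FL,BL,BR,FR
A=ca([(463,190),(578,237),(502,377),(370,322)]);B=cb([(277,330),(148,295),(222,166),(337,187)])
P=np.array([tri([S,D],[a,b]) for a,b in zip(A,B)]);print("lid",P.round(3))
L=np.array([[-.1,.145,.088],[.1,.145,.088],[.1,-.145,.088],[-.1,-.145,.088]])
def W(p,L):return np.array(L)@R.from_euler('z',p[2]).as_matrix().T+[p[0],p[1],0]
f=least_squares(lambda p:np.r_[(S.proj(W(p,L))-A).ravel(),(D.proj(W(p,L))-B).ravel()],[P[:,0].mean(),P[:,1].mean(),0])
print("chest",f.x,np.abs(f.fun).max())
# handle ends
print("handle ends",tri([S,D],[ca((393,214)),cb((316,293))]),tri([S,D],[ca((356,266)),cb((365,240))]))
print("coaster",S.at([335,189],.004),D.at([325,357],.004))
m1=ca((458,145));m2=cb((285,383));print("tumbler mouth",tri([S,D],[m1,m2]),S.at(m1,.08),D.at(m2,.08))
for n,a,b in (("jar",(570,100),(135,465)),("spacer",(475,90),(273,555)),("hamhead",(115,455),(495,112)),("orange",(247,330),(440,185))):print(n,tri([S,D],[ca(a),cb(b)]))
print("rack corners",S.at(ca([(115,390),(160,352),(252,418),(210,465)]),.034),D.at(cb([(413,153),(430,125),(520,150),(508,180)]),.034))
print("hamend",S.at(ca((0,460)),.01),D.at(cb((592,113)),.01),"cube",S.at(ca((272,545)),0))
E
```

```text
lid [[ 0.637  0.169  0.074]
 [ 0.83   0.174  0.081]
 [ 0.846 -0.106  0.088]
 [ 0.656 -0.125  0.083]]
chest [0.74163366 0.02833518 0.06523386] 3.6221384277455684
handle ends [0.59187502 0.07600514 0.07313673] [ 0.58039527 -0.04354244  0.06765053]
coaster [[0.45134584 0.28834227 0.004     ]] [[0.4399134  0.29878169 0.004     ]]
tumbler mouth [0.58659342 0.24987437 0.07921001] [[0.58886501 0.25010019 0.08      ]] [[0.58433617 0.24951517 0.08      ]]
jar [0.70054508 0.43297834 0.09771296]
spacer [0.51967064 0.44998485 0.02218845]
hamhead [ 0.48021549 -0.4476902   0.03992648]
orange [ 0.51173436 -0.21320035  0.05582806]
rack corners [[ 0.41395148 -0.37609617  0.034     ]
 [ 0.42408872 -0.29764659  0.034     ]
 [ 0.59317874 -0.30823956  0.034     ]
 [ 0.58932894 -0.38972331  0.034     ]] [[ 0.58319249 -0.30090385  0.034     ]
 [ 0.57814615 -0.38350577  0.034     ]
 [ 0.41338525 -0.36913008  0.034     ]
 [ 0.41423208 -0.28709572  0.034     ]]
hamend [[ 0.34807876 -0.52613706  0.01      ]] [[ 0.31839715 -0.54416664  0.01      ]] cube [[ 0.70636175 -0.41926393  0.        ]]
```

```bash
python3 - <<'E'
from h import *
import pickle
out=[]
for n,p,yaw in (("rack",(.5,-.33,.36),0.),("rack2",(.56,-.30,.36),0.),("chest",(.58,.0,.42),0.),("chest2",(.62,.1,.42),0.),("tum",(.53,.27,.36),0.)):
    r.move_pose(list(p),qw(down(yaw)))
    c=Cam("wrist"); out.append((n,c)); cv2.imwrite(f"pics/w_{n}.png",c.img)
    print(n,readout.read_state()["clock"],readout.read_state()["joint_pos"].round(2),c.o.round(3),c.at([320,240],0).round(3))
    for q in {"rack":["rack","plate0"],"rack2":["rack","plate0"],"tum":["tumbler","coaster","ball0_center"]}.get(n,["handle","chest","tumbler","coaster"]):
        print(q,[(round(m["conf"],2),[round(float(x)) for x in m["location"]],int(m["region"].sum())) for m in masks_of("wrist",q)])
pickle.dump(out,open("w.pkl","wb"))
I=[cv2.resize(c.img,(400,300)) for n,c in out if n in("rack","chest","chest2","tum")]
cv2.imwrite("pics/m1.png",np.vstack([np.hstack(I[:2]),np.hstack(I[2:])]))
E
```

```text
rack 3.075 [ 0.77  0.36 -0.39  1.74  0.15  1.07  0.33] [ 0.5   -0.25   0.488] [[ 0.5   -0.414  0.   ]]
rack [(0.59, [318, 186], 8077)]
plate0 [(0.77, [330, 86], 661), (0.69, [360, 194], 669), (0.65, [320, 193], 434), (0.56, [277, 186], 605)]
rack2 3.6 [ 0.67  0.41 -0.39  1.66  0.17  1.1   0.23] [ 0.562 -0.218  0.488] [[ 0.562 -0.381  0.   ]]
rack [(0.28, [419, 274], 2641)]
plate0 [(0.97, [271, 219], 634), (0.93, [228, 212], 765), (0.67, [310, 222], 330), (0.64, [274, 120], 567), (0.38, [391, 10], 725)]
chest 4.925 [ 0.27  0.3  -0.49  1.69  0.15  1.19 -0.26] [0.581 0.08  0.548] [[ 0.581 -0.105  0.   ]]
handle [(0.96, [355, 156], 6474)]
chest [(0.57, [441, 144], 47516)]
tumbler []
coaster []
chest2 5.6833 [ 0.1   0.38 -0.51  1.59  0.19  1.23 -0.44] [0.621 0.182 0.548] [[ 0.621 -0.002  0.   ]]
handle [(0.65, [326, 232], 4817), (0.56, [290, 68], 164)]
chest [(0.6, [404, 223], 37140)]
tumbler [(0.7, [285, 50], 2740)]
coaster [(0.76, [185, 28], 4001), (0.51, [218, 428], 310)]
tum 6.7583 [-0.16  0.38 -0.56  1.74  0.22  1.08 -0.8 ] [0.532 0.35  0.489] [[0.533 0.185 0.   ]]
tumbler [(0.95, [360, 201], 2809)]
coaster [(0.69, [252, 160], 4322), (0.27, [460, 317], 26124), (0.18, [386, 352], 5441)]
ball0_center [(0.59, [358, 202], 142), (0.57, [360, 196], 2661)]
```

View pics/m1.png

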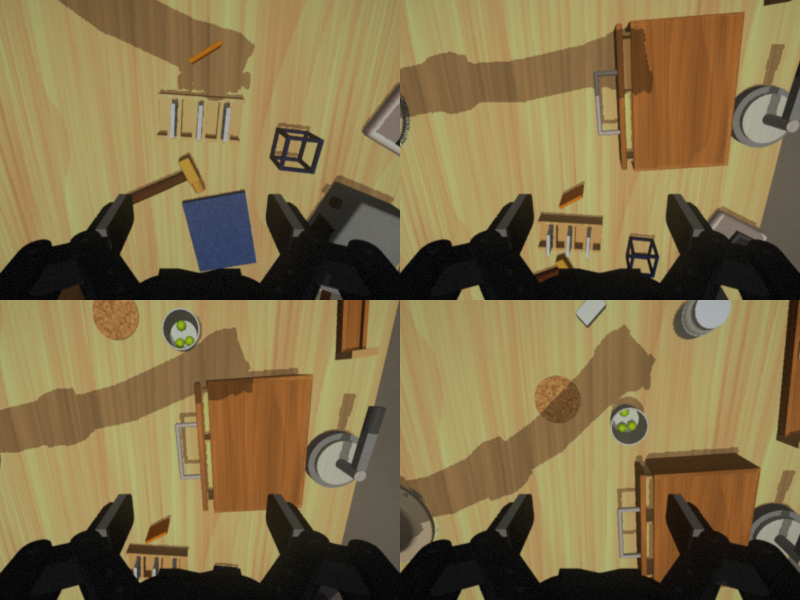

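The montage shows three views:
- **Chest views:** the handle bar, at about (312..322, 115..216) in full-frame px, with the chest lid behind it.
- **Rack view:** three clear plates, with the orange one to the north at (330,86).
- **Tumbler view:** the tumbler holds at least 3 lime balls, and the coaster is bare.

Next is the close crop.

```bash
python3 - <<'E'
import cv2, numpy as np
a=cv2.imread("pics/w_rack.png")[135:235,240:400]
b=cv2.imread("pics/w_chest.png")[10:290,300:560]
cv2.imwrite("pics/za.png",cv2.resize(a,(800,500),interpolation=cv2.INTER_CUBIC))
cv2.imwrite("pics/zb.png",cv2.resize(b,(520,560),interpolation=cv2.INTER_CUBIC))
E
```

```text
(no output)
```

View pics/za.png

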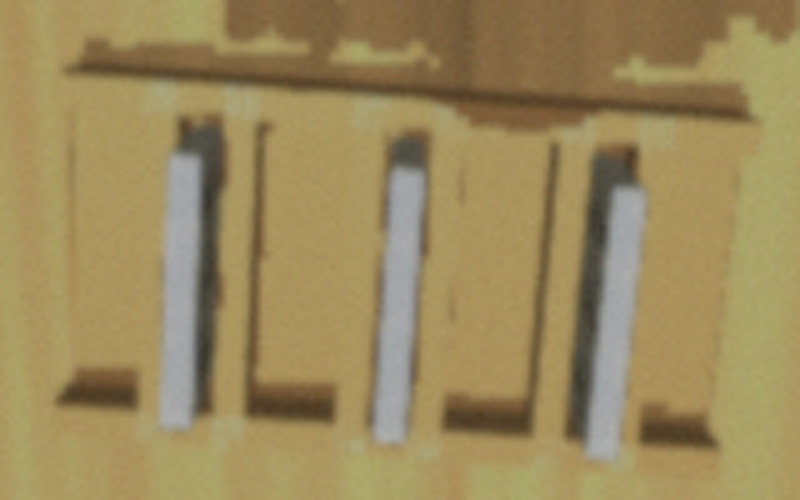

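View pics/zb.png

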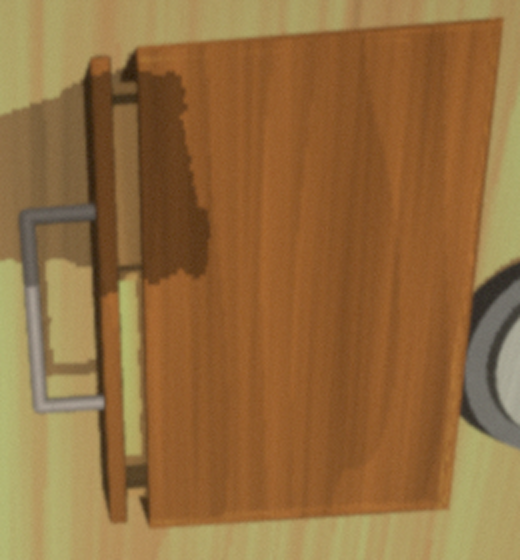

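The crops confirm three clear plates in the rack, with top edges near (276,193), (320,196) and (363,199). They also show the handle bar at (312,117)–(320,214). Next I compute poses and check IK feasibility.

```bash
python3 - <<'E'
from h import *
import pickle
C=dict(pickle.load(open("w.pkl","rb")))
c=C["chest"]; c2=C["chest2"]
Z=lambda L:np.array(L,float)/2+[300,10]
A=Z([(138,48),(500,19),(447,507),(150,525)])
L=np.array([[-.1,.145,.088],[.1,.145,.088],[.1,-.145,.088],[-.1,-.145,.088]])
def W(p,L):return np.array(L)@R.from_euler('z',p[2]).as_matrix().T+[p[0],p[1],0]
f=least_squares(lambda p:(c.proj(W(p,L))-A).ravel(),[.74,.03,.06]);p=f.x
print("chest",p.round(4),f.fun.round(1))
f2=least_squares(lambda q:(c.proj(W(q,L)+[0,0,q[3]])-A).ravel(),[.74,.03,.06,0]);print("free z",f2.x.round(4),np.abs(f2.fun).max().round(1))
inv=lambda P:(np.array(P)-[p[0],p[1],0])@R.from_euler('z',p[2]).as_matrix()
h=c.at(Z([(27,215),(41,407)]),.068);print("handle",h.round(4),inv(h).round(4))
t=c.at(Z([(91,62),(111,62),(112,520),(126,520)]),.082);print("front top",inv(t).round(4))
# two-view height check of the handle
print("handle 2-view",tri([c,c2],[Z([(34,311)])[0],[289.,242.]]).round(3))
# rack
k=C["rack"]; 
Y=lambda L:np.array(L,float)/5+[240,135]
for a,b in (((184,154),(177,430)),((407,168),(390,442)),((627,187),(601,458))):
    P=k.at(Y([a,b]),.07);d=P[0]-P[1];print("plate",P.mean(0).round(4),"len",np.linalg.norm(d).round(4),"yaw",np.arctan2(-d[0],d[1]).round(3))
k2=C["rack2"]
for a,b in (((276,193.4),(228,212)),((319.6,196),(271,219)),((362.8,199.4),(310,222))):print("2view",tri([k,k2],[a,b]).round(3))
# tumbler
t=C["tum"]
m=masks_of  # masks of last picture
for q in("tumbler","coaster","ball0_center"):
    g=masks_of("wrist",q)[0]; ys,xs=np.where(g["region"]);print(q,xs.min(),xs.max(),ys.min(),ys.max(),t.at([[(xs.min()+xs.max())/2,(ys.min()+ys.max())/2]],{"tumbler":.08,"coaster":.004}.get(q,.02)).round(4))
E
```

```text
chest [0.744  0.0269 0.0674] [-1.2 -0.7  1.4 -0.9  0.5  1.  -0.7  1.7]
free z [ 0.7456  0.027   0.0671 -0.0048] 0.4
handle [[ 0.5734  0.0767  0.068 ]
 [ 0.5817 -0.045   0.068 ]] [[-0.1668  0.0612  0.068 ]
 [-0.1668 -0.0608  0.068 ]]
front top [[-0.1245  0.1402  0.082 ]
 [-0.1133  0.1394  0.082 ]
 [-0.1239 -0.1397  0.082 ]
 [-0.1144 -0.1404  0.082 ]]
handle 2-view [0.578 0.018 0.067]
plate [ 0.4498 -0.3352  0.07  ] len 0.0639 yaw -0.067
plate [ 0.4996 -0.3384  0.07  ] len 0.0637 yaw -0.066
plate [ 0.5489 -0.3427  0.07  ] len 0.0634 yaw -0.062
2view [ 0.441 -0.343  0.008]
2view [ 0.499 -0.347  0.021]
2view [ 0.551 -0.345  0.046]
tumbler 336 397 166 233 [[0.5848 0.2601 0.08  ]]
coaster 215 288 123 197 [[0.4448 0.2956 0.004 ]]
ball0_center 349 362 198 211 [[0.5786 0.2404 0.02  ]]
```

```bash
cat >> h.py <<'E'
CH=np.array([.744,.0269,.0674])
RC=R.from_euler('z',CH[2])
def cw(P): return RC.apply(np.array(P,float))+[CH[0],CH[1],0]
def tip(az,beta,roll=0.):  # tool z at angle beta from down toward azimuth az; closing horizontal, then roll about tool z
    z=np.array([np.sin(beta)*np.cos(az),np.sin(beta)*np.sin(az),-np.cos(beta)]);y=np.array([-np.sin(az),np.cos(az),0]);x=np.cross(y,z)
    return R.from_matrix(np.c_[x,y,z])*R.from_euler('z',roll)
def ik(p,Rt):
    try: return solver.solve_ik([float(v) for v in p],qw(Rt))
    except Exception: return None
def tcp(g,Rt): return np.array(g)+Rt.apply([0,0,.005])  # grasp point -> TCP
E
python3 - <<'E'
from h import *
lo=np.array([-2.57,-.35,-1.29,.11,-1.05,.11,-2.63]);hi=np.array([2.57,1.97,1.29,2.56,4.19,1.86,2.63])
for y0 in (CH[2],CH[2]+np.pi):
    print([None if q is None else np.round(q,2) for q in (ik(cw([-.1668-s,0,z]),down(y0)) for s,z in((0,.2),(0,.063),(.137,.063),(.137,.2)))])
for n,(x,y) in dict(pick=(.585,.260),place=(.445,.2955)).items():
  for rl in (0,np.pi):
    for be in (50,60,70,80):
      print(n,rl>0,be,[az for az in range(-60,80,10) if ik(tcp([x,y,.055],tip(np.radians(az),np.radians(be),rl)),tip(np.radians(az),np.radians(be),rl)) is not None])
E
```

```text
[array([ 0.2 ,  0.52, -0.46,  1.97,  0.33,  0.74, -0.4 ]), array([ 0.09,  0.7 , -0.32,  2.06,  0.48,  0.45, -0.52]), array([ 0.02,  0.62, -0.23,  2.37,  0.67,  0.21, -0.77]), array([ 0.24,  0.37, -0.5 ,  2.25,  0.32,  0.58, -0.43])]
[array([-0.71,  0.65,  0.93,  2.02, -0.72,  0.83, -2.44]), array([-0.58,  0.82,  0.73,  2.1 , -1.  ,  0.61, -2.2 ]), array([-0.37,  0.65,  0.34,  2.4 , -1.01,  0.24, -2.17]), array([-0.79,  0.48,  0.93,  2.31, -0.67,  0.64, -2.43])]
pick False 50 [-60, -50, -40, -30, -20, -10, 0, 10, 20, 30, 40, 50, 60, 70]
pick False 60 [-60, -50, -40, -30, -20, -10, 0, 10, 20, 30, 40, 50, 60, 70]
pick False 70 [-60, -50, -40, -30, -20, -10, 0, 10, 20, 30, 40, 50, 60, 70]
pick False 80 [-60, -50, -40, -30, -20, -10, 0, 10, 30, 40, 50, 60, 70]
pick True 50 [-60, -50, -40, -30, -20, -10, 0, 10, 20, 30, 40, 50, 60, 70]
pick True 60 [-60, -50, -40, -30, -20, -10, 0, 10, 20, 30, 40, 50, 60, 70]
pick True 70 [-60, -50, -40, -30, -20, -10, 0, 10, 20, 30, 40, 50, 60, 70]
pick True 80 [-60, -50, -40, -30, -20, -10, 0, 10, 40, 50, 60, 70]
place False 50 [-60, -50, -40, -30, -20, -10, 70]
place False 60 [-60, -50, -40, -30, -20, -10]
place False 70 [-60, -50, -40, -30, -20, -10, 70]
place False 80 [-60, -50, -40, -30, -20, -10, 0, 70]
place True 50 [-60, -50, -40, -30, -20, -10, 70]
place True 60 [-60, -50, -40, -30, -20, -10]
place True 70 [-60, -50, -40, -30, -20, -10]
place True 80 [-60, -50, -40, -30, -20, -10, 0, 70]
```

```bash
python3 - <<'E'
from h import *
q=qw(down(CH[2]))
r.set_gripper(.04,40)
r.move_pose(cw([-.1668,0,.2]),q)
print(r.move_linear(cw([-.1668,0,.065]),vel=.12,f_stop=10), readout.read_state()["tool_pos"])
r.set_gripper(.0,40)
s=readout.read_state();print("gap",s["finger_gap"],s["grip_force"],s["clock"])
r.move_linear(cw([-.290,0,.065]),vel=.1)
print("stop",r.move_linear(cw([-.308,0,.065]),vel=.04,f_stop=25))
s=readout.read_state();print(s["tool_pos"],RC.inv().apply(s["tool_pos"]-[CH[0],CH[1],0]),s["contact_force"],s["finger_gap"])
r.set_gripper(.04);r.hold(.2)
s=readout.read_state();print(RC.inv().apply(s["tool_pos"]-[CH[0],CH[1],0]))
r.move_linear(np.array(s["tool_pos"])+[0,0,.14],vel=.15)
r.move_pose([.5,.1,.42],qw(down(0.)))
c=Cam("wrist");cv2.imwrite("pics/d.png",c.img)
c2=Cam("side");cv2.imwrite("pics/ds.png",c2.img)
import pickle;pickle.dump((c,c2),open("d.pkl","wb"))
for q in("tumbler","coaster","handle"):
    for cc,n in ((c2,"side"),(c,"wrist")):
      for g in masks_of(n,q)[:1]:
        ys,xs=np.where(g["region"]);print(n,q,g["conf"],xs.min(),xs.max(),ys.min(),ys.max(),cc.at([[(xs.min()+xs.max())/2,(ys.min()+ys.max())/2]],{"tumbler":.08,"coaster":.004}.get(q,.068)).round(4))
print(readout.read_state()["clock"])
E
```

```text
False [0.57792331 0.01570077 0.06558957]
gap 0.008755094284640606 39.10935401916504 10.3917
stop False
[0.440186   0.00614736 0.06554118] [-3.04521848e-01 -2.43956179e-04  6.55411788e-02] [11.00662013 -2.1938069   0.92322417] 0.008792573052559198
[-3.08143960e-01  4.77243846e-05  6.49658019e-02]
side tumbler 0.87 259 286 295 333 [[0.5884 0.2709 0.08  ]]
wrist tumbler 0.96 372 438 21 88 [[0.5966 0.2456 0.08  ]]
side coaster 0.85 306 342 340 372 [[0.4432 0.2969 0.004 ]]
wrist coaster 0.96 240 314 0 63 [[0.4441 0.2836 0.004 ]]
side handle 0.98 274 365 215 306 [[0.5416 0.0528 0.068 ]]
wrist handle 0.83 269 432 136 342 [[0.5411 0.0206 0.068 ]]
15.425
```

View pics/d.png

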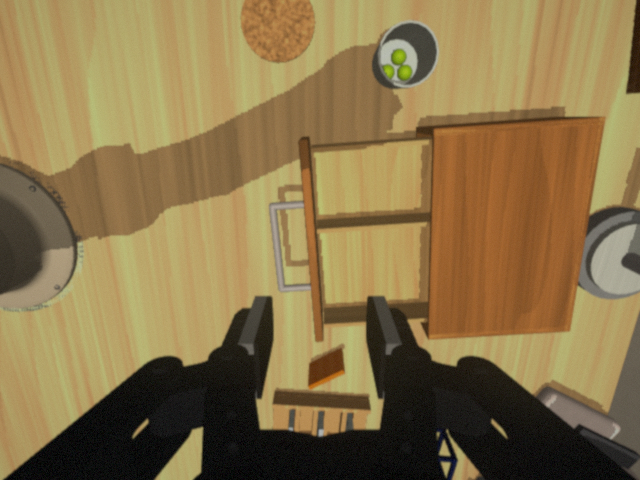

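The picture shows the drawer well open with both bays clear. The tumbler's rim is around px (408,54) with 3 balls visible. The coaster is at (278,25).

```bash
python3 - <<'E'
from h import *
import pickle
c,c2=pickle.load(open("d.pkl","rb"))
inv=lambda P:RC.inv().apply(np.array(P)-[CH[0],CH[1],0])
print("front inner",inv(c.at([[312,145],[323,325]],.082)).round(4),"handle",inv(c.at([[274,205],[280,290]],.068)).round(4))
print("divider",inv(c.at([[320,220],[428,214]],.063)).round(4),"case edge",inv(c.at([[432,130],[428,337]],.088)).round(4))
th=np.linspace(0,2*np.pi,60)
circ=lambda x,y,z,rad:np.c_[x+rad*np.cos(th),y+rad*np.sin(th),0*th+z]
P=lambda x,y:np.vstack([c.proj(circ(x,y,.08,.035)),c.proj(circ(x,y,0,.0315))])
P2=lambda x,y:np.vstack([c2.proj(circ(x,y,.08,.035)),c2.proj(circ(x,y,0,.0315))])
bb=lambda p:np.array([p[:,0].min(),p[:,0].max()+0,p[:,1].min(),p[:,1].max()])
f=least_squares(lambda v:bb(P(*v))-[372,438.5,20.5,88.5],[.59,.25]);print("tum wrist",f.x.round(4),f.fun.round(1))
f=least_squares(lambda v:bb(P2(*v))-[259,286.5,295,333.5],[.59,.25]);print("tum side",f.x.round(4),f.fun.round(1))
print("coaster",c.at([278.,25.],.004).round(4))
# IK scan of pour: tumbler axis t tilt T toward azimuth A; tool z at beta from -t
def pour(A,T,be,phi):
    t=np.array([np.sin(T)*np.cos(A),np.sin(T)*np.sin(A),np.cos(T)])
    u=np.array([-np.sin(A),np.cos(A),0]);v=np.cross(t,u)
    e=np.cos(phi)*u+np.sin(phi)*v
    z=np.cos(be)*-t+np.sin(be)*e
    y=np.cross(z,-t);y/=np.linalg.norm(y)
    return t,R.from_matrix(np.c_[np.cross(y,z),y,z])
bay=cw([-.18,.074,.013]);print("bay",bay)
res=[]
for be in (65,):
  for T in (115,125):
    for A in range(0,360,30):
      for phi in range(0,360,15):
        t,Rt=pour(*np.radians([A,T,be,phi]))
        if Rt.as_matrix()[2,2]>-.2: continue
        mouth=bay+[0,0,.125]; g=mouth-t*.03
        for rl in(0,np.pi):
          Rr=Rt*R.from_euler('z',rl)
          q=ik(tcp(g,Rr),Rr)
          if q is not None: res.append((be,T,A,phi,rl>0,np.round(Rt.as_matrix()[:,2],2),np.round(q,1)))
print(len(res))
for x in res[::max(1,len(res)//24)]:print(*x)
E
```

```text
front inner [[-0.2453  0.1359  0.082 ]
 [-0.2485 -0.1149  0.082 ]] handle [[-0.3016  0.0616  0.068 ]
 [-0.3064 -0.0624  0.068 ]]
divider [[-0.2425  0.0356  0.063 ]
 [-0.0972  0.034   0.063 ]] case edge [[-0.1019  0.1438  0.088 ]
 [-0.1    -0.1408  0.088 ]]
tum wrist [0.6001 0.2452] [-0.7  0.6 -0.6  0.8]
tum side [0.5983 0.2464] [-0.2  0.2 -0.5  0.4]
coaster [[0.4456 0.2911 0.004 ]]
bay [0.55942487 0.08860916 0.013     ]
315
65 115 0 210 False [-0.57 -0.78 -0.23] [-0.5  1.  -0.   1.6  0.4  1.8  0.8]
65 115 0 300 True [-0.71  0.45 -0.53] [ 0.2  0.9 -0.4  1.6 -0.3  1.4 -1.5]
65 115 30 270 False [-0.66 -0.38 -0.64] [ 0.2  1.1 -0.9  1.6  0.6  1.8  1.1]
65 115 60 225 True [ 0.23 -0.89 -0.4 ] [-0.5  0.9 -0.3  2.1  1.1  1.4 -2.2]
65 115 90 210 False [ 0.78 -0.57 -0.23] [-0.4  1.  -0.6  2.5  1.7  1.9  0.4]
65 115 90 300 True [-0.45 -0.71 -0.53] [-0.2  0.9 -0.5  1.6  0.6  1.7 -1. ]
65 115 120 300 True [-0.04 -0.85 -0.53] [-0.3  0.9 -0.5  1.9  1.   1.6 -0.8]
65 115 150 315 False [ 0.25 -0.88 -0.4 ] [-0.2  1.  -0.7  2.   1.3  1.8  2.4]
65 115 180 285 True [ 0.75 -0.23 -0.61] [-0.3  0.7 -0.4  2.5
[... 551 characters left out ...]
2.1]
65 125 60 225 False [ 0.2  -0.94 -0.28] [-0.5  0.9 -0.4  2.   1.1  1.7  1. ]
65 125 90 225 True [ 0.64 -0.71 -0.28] [-0.6  0.9 -0.3  2.3  1.5  1.5 -2.3]
65 125 120 240 False [ 0.79 -0.46 -0.4 ] [-0.2  1.  -0.7  2.5  1.9  1.8  1.1]
65 125 150 270 True [ 0.75 -0.43 -0.5 ] [-0.5  0.8 -0.3  2.5  1.9  1.3 -1.6]
65 125 210 225 False [ 0.3   0.91 -0.28] [ 1.   1.3 -1.2  2.2 -1.   0.2  0.4]
65 125 240 285 False [ 0.63  0.62 -0.47] [ 0.6  0.9 -0.7  2.5  3.6  0.8  2.4]
65 125 270 300 True [ 0.45  0.8  -0.4 ] [ 0.9  1.2 -1.1  2.4  3.6  0.3 -0.2]
65 125 300 300 False [-0.01  0.92 -0.4 ] [ 0.8  1.1 -1.   2.1 -0.6  0.6  1.1]
65 125 330 300 True [-0.46  0.79 -0.4 ] [ 0.3  0.9 -0.3  1.8 -0.7  1.3 -1.6]
```

```bash
cat >> h.py <<'E'
BAY=cw([-.18,.074,.013]); PB=cw([-.18,-.054,.013]); COA=np.array([.445,.293,.004])
th=np.linspace(0,2*np.pi,60)
circ=lambda x,y,z,rad:np.c_[x+rad*np.cos(th),y+rad*np.sin(th),0*th+z]
bb=lambda p:np.array([p[:,0].min(),p[:,0].max(),p[:,1].min(),p[:,1].max()])
def find_tumbler(n="side",z0=0.):
    c=Cam(n);g=masks_of(n,"tumbler")
    if not g: return None
    ys,xs=np.where(g[0]["region"]);B=np.array([xs.min(),xs.max()+.5,ys.min(),ys.max()+.5])
    f=least_squares(lambda v:bb(np.vstack([c.proj(circ(*v,z0+.08,.035)),c.proj(circ(*v,z0,.0315))]))-B,[.59,.25])
    return f.x,np.abs(f.fun).max(),g[0]["conf"]
AZ,BE=np.radians(-45),np.radians(65)
E
python3 - <<'E'
from h import *
T=np.array([.599,.246])
def ax(Rt,Rp): return (Rt*Rp.inv()).apply([0,0,1])
for az in (-30,-45,-60):
  for rl in (0,np.pi):
    Rp=tip(np.radians(az),BE,rl)
    o=lambda q:None if q is None else np.round(q,2)
    print(az,rl>0,"pick",o(ik(tcp([*T,.05],Rp),Rp)),"place",o(ik(tcp([*COA[:2],.06],Rp),Rp)))
    for s in (1,-1):
      for ph in (100,125,150):
        Rt=Rp*R.from_euler('z',s*np.radians(ph));t=ax(Rt,Rp)
        g=cw([-.15,.074,.128])-t*.03
        print("   ",s*ph,"T",np.degrees(np.arccos(t[2])).round(),"A",np.degrees(np.arctan2(t[1],t[0])).round(),o(ik(tcp(g,Rt),Rt)))
E
```

```text
-30 False pick [-0.8   1.02 -0.19  2.18  1.73  1.3  -1.6 ] place [-0.99  1.03 -0.37  2.28  1.46  1.43 -1.76]
    100 T 88.0 A -147.0 [-1.25  1.17  0.9   2.42  2.56  0.58  2.08]
    125 T 107.0 A -159.0 [-1.23  1.15  0.9   2.43  2.56  0.59  1.67]
    150 T 122.0 A -178.0 [-1.03  0.95  0.54  2.43  2.2   0.83  1.68]
    -100 T 88.0 A 87.0 [-0.27  0.96 -0.59  2.47  1.94  1.65  0.18]
    -125 T 107.0 A 99.0 [-0.17  0.98 -0.74  2.45  1.93  1.73  0.7 ]
    -150 T 122.0 A 118.0 [-0.17  0.96 -0.74  2.43  1.92  1.71  1.17]
-30 True pick [-1.39  1.22  0.71  2.22  1.84  0.49  1.22] place [-1.12  1.01 -0.19  2.29  1.46  1.27  1.38]
    100 T 88.0 A -147.0 [-0.35  0.93 -0.53  2.36  1.9   1.55 -0.11]
    125 T 107.0 A -159.0 [-0.4   0.89 -0.43  2.37  1.91  1.47 -0.56]
    150 T 122.0 A -178.0 [-0.45  0.86 -0.34  2.39  1.92  1.4  -1.03]
    -100 T 88.0 A 87.0 [-1.19  1.21  0.9   2.53  2.7   0.72  2.28]
    -125 T 107.0 A 99.0 [-0.17  0.98 -0.74  2.45  1.93  1.73 -2.44]
    -150 T 122.0 A 118.0 [-0.55  0.85 -0.15  2.45  1.99  1.3  -2.2 ]
-45 False pick [-0.82  1.03 -0.16  2.01  1.42  1.28 -1.48] plac
[... 1263 characters left out ...]
 57.0 [-0.26  0.98 -0.7   2.16  1.43  1.71  0.2 ]
    -125 T 107.0 A 69.0 [-0.15  1.03 -0.86  2.15  1.46  1.86  0.66]
    -150 T 122.0 A 88.0 [-0.22  0.97 -0.74  2.14  1.44  1.74  1.14]
-60 True pick [-0.45  1.18 -0.74  1.82  1.39  1.84  1.67] place [-0.67  1.15 -0.74  1.95  1.14  1.8   1.42]
    100 T 88.0 A -177.0 [-0.31  0.97 -0.6   2.05  1.44  1.65 -0.03]
    125 T 107.0 A 171.0 [-0.36  0.92 -0.5   2.06  1.42  1.56 -0.45]
    150 T 122.0 A 152.0 [-0.42  0.88 -0.41  2.09  1.4   1.48 -0.89]
    -100 T 88.0 A 57.0 [-1.35  1.3   1.11  2.23  0.32  0.2  -1.87]
    -125 T 107.0 A 69.0 [-0.57  0.86 -0.21  2.18  1.37  1.31 -2.45]
    -150 T 122.0 A 88.0 [-0.57  0.85 -0.19  2.16  1.36  1.3  -1.98]
```

```bash
python3 - <<'E'
from h import *
a=find_tumbler("side");b=find_tumbler("wrist");print(a,b)
T=(a[0]+b[0])/2; assert np.linalg.norm(a[0]-b[0])<.008
Rp=tip(AZ,BE,np.pi);z=Rp.apply([0,0,1]);g=np.array([*T,.05])
r.set_gripper(.085,40)
r.move_pose(tcp(g-z*.14+[0,0,.15],Rp),qw(Rp))
print(readout.read_state()["joint_pos"].round(2))
c=find_tumbler("side");print(c)
r.move_linear(tcp(g-z*.14,Rp),vel=.2)
print(r.move_linear(tcp(g,Rp),vel=.1,f_stop=6))
s=readout.read_state();print(s["tool_pos"]-tcp(g,Rp))
r.set_gripper(0.05,40)
s=readout.read_state();print("gap",s["finger_gap"],s["grip_force"])
r.move_linear(s["tool_pos"]+np.array([0,0,.03]),vel=.08)
s=readout.read_state();print("gap",s["finger_gap"],s["grip_force"],s["contact_force"],s["clock"])
d=Cam("side");cv2.imwrite("pics/g.png",cv2.resize(d.img[230:400,200:400],(700,595)))
E
```

```text
(array([0.59772788, 0.24460556]), np.float64(0.33846778746493555), 0.92) (array([0.59968384, 0.2444703 ]), np.float64(0.49267042126504634), 0.94)
[-0.66  0.8  -0.74  1.95  1.24  1.79  1.87]
(array([0.6001735 , 0.24529253]), np.float64(0.9874316163576964), 0.55)
False
[-0.00027998  0.00078942  0.00022178]
gap 0.06685123966339256 44.597586285090074
gap 0.06653211050813779 44.61607849574648 [ 0.19482832 -0.90316884 -1.28609061] 21.5583
```

View pics/g.png

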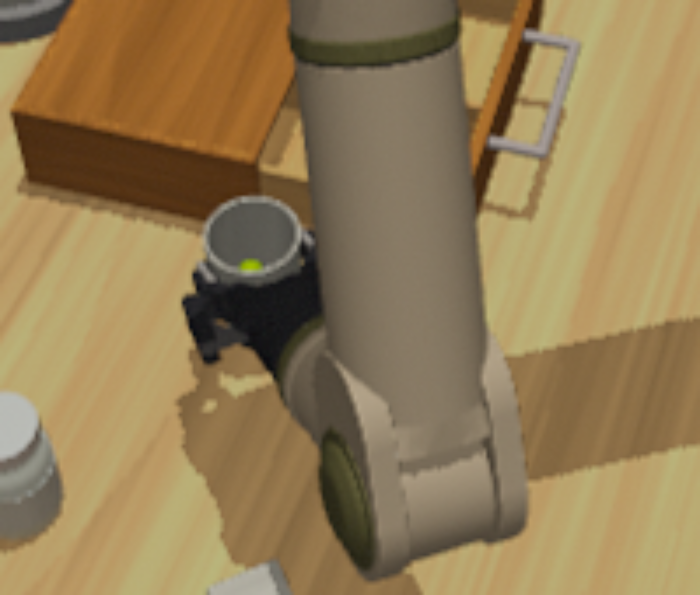

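The picture shows the tumbler held upright with balls inside, at crop px (252,235). Now I carry it over the bay and roll it.

```bash
python3 - <<'E'
from h import *
Rp=tip(AZ,BE,np.pi)
def go(mouth,ph,vel):
    Rt=Rp*R.from_euler('z',np.radians(ph));t=(Rt*Rp.inv()).apply([0,0,1])
    g=np.array(mouth)-t*.03
    r.move_linear(tcp(g,Rt),qw(Rt),vel=vel)
p=readout.read_state()["tool_pos"]
r.move_linear(p+np.array([0,0,.14]),vel=.2)
go(cw([-.15,.074,.25]),0,.2)
print(readout.read_state()["joint_pos"].round(2),readout.read_state()["clock"])
for ph,zz in ((30,.2),(60,.16),(80,.14)): go(cw([-.15,.074,zz]),ph,.06)
for ph in (90,100,110,120,135,150):
    go(cw([-.15,.074,.13]),ph,.02); s=readout.read_state();print(ph,s["clock"],s["joint_pos"].round(2)[-1])
r.hold(.5)
c=Cam("scene");cv2.imwrite("pics/p.png",cv2.resize(c.img[150:330,230:450],(733,600)))
E
```

```text
[-0.32  0.76 -0.63  2.26  1.55  1.56  1.79] 23.3833
90 25.9917 0.12
100 26.375 -0.04
110 26.7583 -0.2
120 27.1417 -0.37
135 27.65 -0.63
150 28.1583 -0.89
```

View pics/p.png

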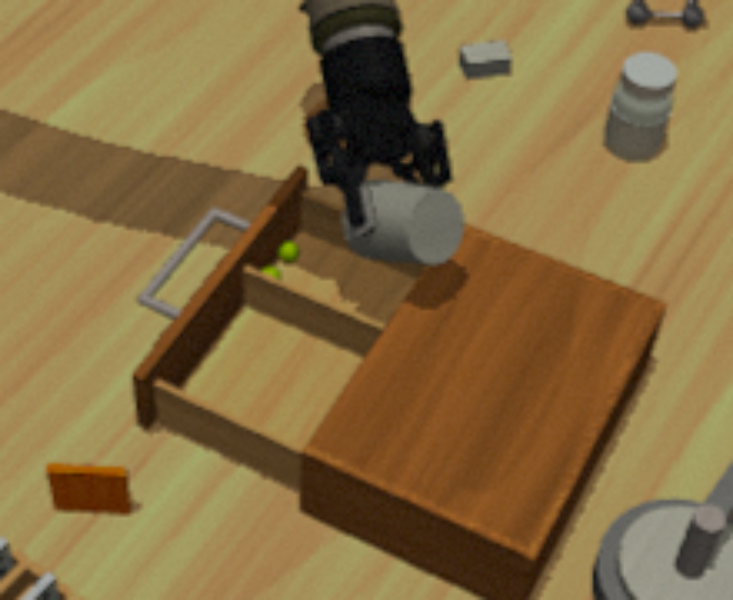

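Two lime balls lie in the narrow bay and the tumbler is tipped over it. I roll a little further, then set it on the coaster.

```bash
python3 - <<'E'
from h import *
Rp=tip(AZ,BE,np.pi)
def go(mouth,ph,vel):
    Rt=Rp*R.from_euler('z',np.radians(ph));t=(Rt*Rp.inv()).apply([0,0,1])
    r.move_linear(tcp(np.array(mouth)-t*.03,Rt),qw(Rt),vel=vel)
m=lambda z:cw([-.15,.074,z])
for ph in (170,150,170): go(m(.13),ph,.04)
r.hold(.4)
for ph,z in ((120,.14),(80,.17),(40,.21),(0,.25)): go(m(z),ph,.08)
C=np.array([.4445,.2955])
r.move_linear(tcp([*C,.2],Rp),vel=.2)
print(readout.read_state()["joint_pos"].round(2))
r.move_linear(tcp([*C,.07],Rp),vel=.15)
print(r.move_linear(tcp([*C,.05],Rp),vel=.03,f_stop=5),readout.read_state()["tool_pos"]-tcp([*C,.05],Rp))
r.set_gripper(.085)
z=Rp.apply([0,0,1]);p=readout.read_state()["tool_pos"]
r.move_linear(p-z*.14,vel=.12)
r.move_linear(p-z*.14+[0,0,.15],vel=.25)
print("side tum",find_tumbler("side",.004))
r.move_pose([.5,.12,.42],qw(down(0.)))
print("wrist tum",find_tumbler("wrist",.004))
c=Cam("wrist");cv2.imwrite("pics/q.png",c.img)
for q in("coaster","ball0_center"):print(q,[(round(g["conf"],2),np.round(g["location"]),c.at(g["location"],.004 if q=="coaster" else .023).round(3)) for g in masks_of("wrist",q)])
print(readout.read_state()["clock"])
E
```

```text
[-0.72  0.86 -0.74  2.12  1.18  1.75  1.63]
True [ 3.63883671e-04 -6.84433453e-05  4.45358052e-03]
side tum (array([0.44644166, 0.29422303]), np.float64(0.4628083105999963), 0.78)
wrist tum (array([0.44598045, 0.28906366]), np.float64(4.381241093196024), 0.92)
coaster [(0.86, array([291.,  63.]), array([[0.461, 0.268, 0.004]]))]
ball0_center []
41.45
```

View pics/q.png

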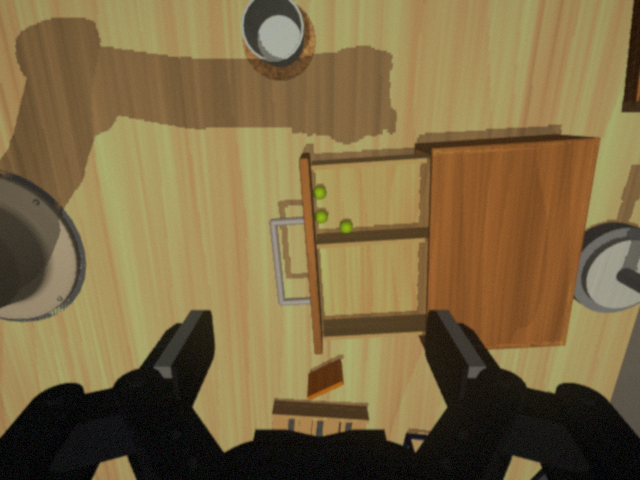

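The picture shows the tumbler empty and upright on the coaster, with all three balls in the narrow bay at (320,192), (321,216) and (346,228). On to the first plate.

```bash
cat >> h.py <<'E'
PL=[(.4498,-.3352),(.4996,-.3384),(.5489,-.3427)]
def plate(i,k):
    Rg=down(-.066);Rd=down(CH[2]);Rt=RC*R.from_euler('y',25,degrees=True)*RC.inv()*Rd
    x,y=PL[i]
    r.set_gripper(.03,40)
    r.move_pose([x,y,.2],qw(Rg))
    r.move_linear([x,y,.085],vel=.2)
    if r.move_linear([x,y,.055],vel=.06,f_stop=6): print("touched",readout.read_state()["tool_pos"]); r.move_linear([x,y,.2],vel=.1); return False
    r.set_gripper(0,40);s=readout.read_state();print("gap",s["finger_gap"],s["grip_force"])
    r.move_linear([x,y,.12],vel=.08);r.move_linear([x,y,.23],vel=.2)
    s=readout.read_state();print("held",s["finger_gap"],s["contact_force"].round(1),s["clock"])
    if s["finger_gap"]<.005: return False
    e=cw([-.215,-.054,.019+.008*k]);tz=Rt.apply([0,0,1]);p=e-.045*tz
    r.move_linear(cw([-.19,-.054,.23]),qw(Rt),vel=.3)
    r.move_linear(p+[0,0,.06],qw(Rt),vel=.15)
    print("stop",r.move_linear(p,vel=.06,f_stop=6),readout.read_state()["tool_pos"]-p)
    r.set_gripper(.024);r.hold(.2)
    q=readout.read_state()["tool_pos"]
    r.move_linear(q-tz*.09,vel=.1)
    return True
E
python3 - <<'E'
from h import *
Rd=down(CH[2]);Rt=RC*R.from_euler('y',25,degrees=True)*RC.inv()*Rd
e=cw([-.215,-.054,.019]);tz=Rt.apply([0,0,1]);print(ik(e-.045*tz,Rt),ik(cw([-.19,-.054,.23]),Rt),ik(cw([-.19,-.054,.23]),Rd),[ik([*p,.055],down(-.066)) is not None for p in PL])
if ik(e-.045*tz,Rt) is not None:
    print(plate(2,0))
    r.move_pose([.5,.06,.40],qw(down(0.)))
    c=Cam("wrist");cv2.imwrite("pics/pl.png",c.img);print(readout.read_state()["clock"])
E
```

```text
[-0.46457783  0.9547149   0.73569493  1.85671945 -0.56800374  1.04939319
  0.64859029] [-0.53372847  0.75803067  0.86369146  1.7581802  -0.41333046  1.31631267
  0.56279866] [-0.55102507  0.52164926  0.77351775  2.02895297 -0.51172237  0.79087769
  0.59505532] [True, True, True]
gap 0.00761343155262409 41.12400770187378
held 0.007110672869999507 [-0.7  0.6 -0.5] 47.2417
stop False [ 2.18673186e-04 -7.71561876e-05  3.21550831e-04]
True
53.1667
```

View pics/pl.png

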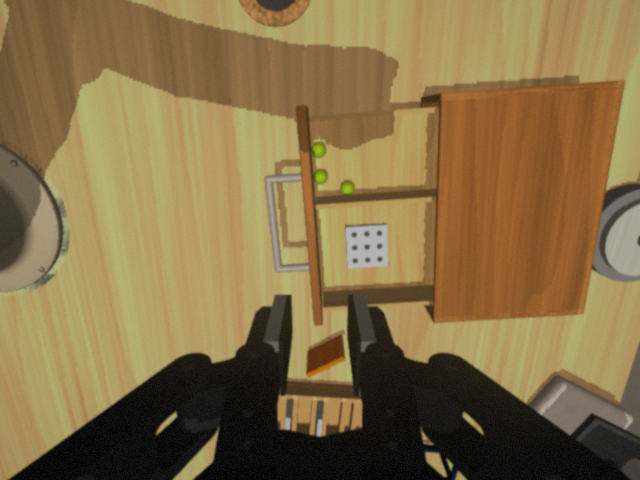

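The first plate lies flat in the wide bay at (367,246), and two remain in the rack. I repeat for those.

```bash
python3 - <<'E'
from h import *
a=plate(1,1);print(a)
if a: print(plate(0,2))
r.move_pose([.5,.06,.40],qw(down(0.)))
c=Cam("wrist");cv2.imwrite("pics/pl2.png",c.img);print("side tum",find_tumbler("side",.004),readout.read_state()["clock"])
E
```

```text
gap 0.007032713189332324 43.20462763309479
held 0.007302284259625474 [ 0.4  0.5 -1. ] 58.3833
stop False [ 1.89639880e-04 -9.57370170e-05  3.11475521e-04]
True
gap 0.007458530523272513 43.2046777009964
held 0.0070200357679615815 [-0.2  0.2 -1.1] 67.9417
stop False [ 2.02337346e-04 -9.22332514e-05  3.37895313e-04]
True
side tum (array([0.44644166, 0.29422303]), np.float64(0.4628083105999963), 0.97) 73.8583
```

View pics/pl2.png

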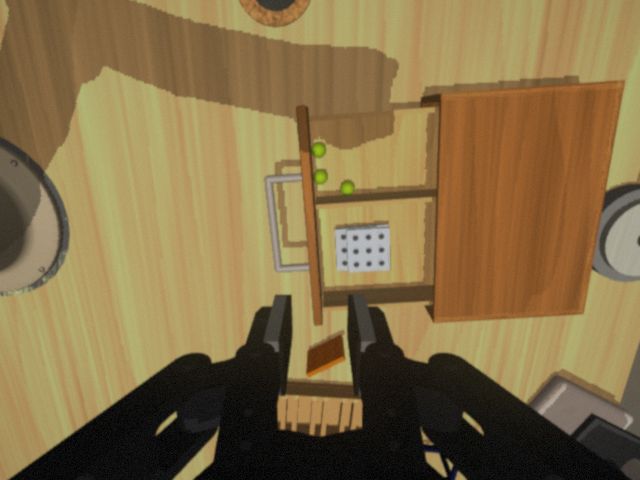

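All three plates are in the wide bay at (362,250), the rack is empty, the balls are in the narrow bay, and the tumbler is on the coaster. Now I push the drawer home by its handle.

```bash
python3 - <<'E'
from h import *
inv=lambda P:RC.inv().apply(np.array(P)-[CH[0],CH[1],0])
q=qw(down(CH[2]))
r.set_gripper(.04,40)
r.move_pose(cw([-.3045,0,.2]),q)
print(r.move_linear(cw([-.3045,0,.065]),vel=.12,f_stop=8))
r.set_gripper(0,40);s=readout.read_state();print(s["finger_gap"],inv(s["tool_pos"]).round(4))
r.move_linear(cw([-.18,0,.065]),vel=.1)
print("stop",r.move_linear(cw([-.146,0,.065]),vel=.03,f_stop=22))
s=readout.read_state();print(inv(s["tool_pos"]).round(4),s["contact_force"].round(1))
r.set_gripper(.036);r.hold(.2)
p=readout.read_state()["tool_pos"];print(inv(p).round(4))
r.move_linear(p+[0,0,.14],vel=.12)
r.move_pose([.52,.03,.40],qw(down(0.)))
c=Cam("wrist");d=Cam("side");print(find_tumbler("side",.004),readout.read_state()["clock"])
a=c.img[60:340,200:600];b=d.img[110:410,130:480]
cv2.imwrite("pics/e.png",np.hstack([cv2.resize(a,(400,280)),cv2.resize(b,(327,280))]))
E
```

```text
False
0.008564680905947142 [-3.043e-01  2.000e-04  6.540e-02]
stop True
[-0.1544  0.0003  0.0655] [-1.4 -0.1  7.7]
[-0.1541  0.0004  0.0649]
(array([0.44644166, 0.29422303]), np.float64(0.4628083105999963), 0.71) 81.9
```

View pics/e.png

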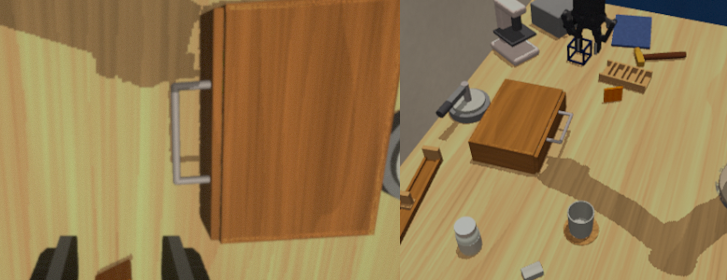

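The drawer is fully home: 150 mm of travel from the end stop, and the gap in front is closed. The tumbler stands on the coaster, and the bystanders have not moved. Signing off.

```bash
python3 - <<'E'
from h import *
r.hold(.3);print(r.sign_off())
E
```

```text
the job is handed in; nothing more can be done
None
```

The kit is put away and the job handed in at about 82 s: the three balls seen are in the narrow bay, all three plates are in the wide bay, the tumbler stands on the coaster and the drawer is fully home; sign-off returned no verdict.

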